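# Close the repaired module's carton and hold it up off the scale

## Robot

A 7-joint arm with a two-finger parallel gripper is mounted at the origin on the work surface. World frame = base frame: x ahead of the robot, y to its left, z up, the work surface at z = 0. Lengths are in m, angles in degrees, forces in N, time in s.
With the tool pointing down it reaches from about 0.425 to 0.875 m from the base axis. Payload 4.7 kg.
Tool frame: the origin (TCP) lies midway between the tips of the shut fingers; the grasp point (between the pads) lies 19 mm behind it; z points along the fingers, x is the direction in which the jaws open and shut, and the axes are right-handed (so a half turn about z gives the same grasp; the last joint's range is limited). The gripper opens to 87 mm and grips with 3 to 60 N. Pads are 19 mm wide; open, the fingers measure 117 mm over their backs; the gripper's body (75 mm by 190 mm) begins 51 mm behind the grasp point.
Start: joints at [76.782, 18.392, -4.016, 83.108, 1.295, 78.541, -3.26], TCP at [0.158, -0.631, 0.223] pointing down, gripper open.
Joint ranges: [-163.93, 163.93], [-17.29, 119.83], [-79.2, 71.16], [3.27, 140.29], [-89.18, 269.18], [5.43, 117.66], [-154.24, 154.24]. Speed limits (degrees/s): [147.25, 147.25, 180, 180, 180, 180, 180].

## Interface

Orientations are given as [roll, pitch, yaw] about the fixed x, y, z axes, in that order (R = Rz(yaw) Ry(pitch) Rx(roll)).
In Python, from cell import telemetry, optics, env gives the robot as it stands.
- The arm moves only by the tool arm_command, never from a script. Its arguments are lists of equal length, an entry for each row: "translation": the shift along the tool's x, y, z in cm, a list of three; "twist": the turn about the tool's z in degrees. In form: {"translation": [[x, y, z], ...], "twist": [twist, ...]}. A call has 1 to 10 rows; each row shifts and turns the pose as measured when the row begins, along the tool's axes as they then stand; what a row does not reach is not made up. A row lasts 1/8 s, in which the tool goes at most 62.5 mm and 10.7 degrees, less where a joint would pass 70% of its speed; a pose out of reach is approached as far as the arm can. A call is refused whole if a number of a shift passes 6.25 or a number of a turn 10.7, either way. A call with a gripper value outside its range is refused whole. "grip" is the opening in per cent of the stroke, from 0 (shut) to 100 (fully open), set as the call begins (left out, the last holds). The fingers move at their own pace and stop on an object; "force" is the grip in N (left out, the last holds). Time passes only in rows, so rows that do not move let the fingers close. It gives the time, the measured TCP pose, the force and the opening at its end, in the units of the state.
- telemetry.get_obs(): the state, without advancing time (a new reading comes with each control period).
- optics.read_camera(name): name is "scene" or "side" or "wrist"; returns a dict with "img" (480x640x3 uint8, blue, green, red), "fx", "fy", "cx", "cy" (pixels), "extrinsics" (4x4, takes a point from camera to world coordinates); the wrist camera has in their place "hand_eye" (4x4, takes a point from camera to tool coordinates, whose origin is the TCP and whose axes are the tool frame's). Camera axes: x right, y up, looking along -z (the intrinsics and any distortion apply to the point x, -y, -z); pixel columns grow to the right and rows downward; lengths in m; the calibration is good to about 2 mm. A picture is of the moment at which its call begins: read the wrist's pose just before it. There is no depth.
- env.sign_off(): hands the job in, once; it reports no verdict.
The state is a dict: "time_s": time; "qpos": joint angles; "joint_velocities": joint speeds; "effort": joint torques, N m; "tool_pos": TCP position; "tool_rot": TCP orientation; "force": force on the tool from outside, world axes, zero at the start; "wrist_torque": the same for the moment, N m; "grip_width": finger opening in m.
Only numpy, scipy, OpenCV 4.12 (cv2) and the standard library are available. Lean on these libraries where they do the work, as an engineer would, in place of code of your own. Each camera call takes 0.05 s, during which the arm holds its last target. There are 200 camera calls.

## Task

The repaired power module is in the small open carton on the bench scale: fold its two short end flaps in flat, and only then fold the long lid flat over them. Then grip the closed carton by its two long sides, lift it about 10 cm straight up off the scale and finish while still holding it there, steady and level with the flaps and lid still shut, so that the scale can be zeroed. Do not tip the carton over, and leave the other things on the bench where they are.

Things in the scene. Friction and masses are not known exactly. Their poses are not given: they have to be found in the camera images.
- scale: Low bench scale fixed to the bench, grey with a square steel pan 210 x 210 mm and a display panel on its robot-facing (-x) side; 220 mm wide (y), reaching from 175 mm in -x to 115 mm in +x of its origin. Origin: on the bench under the centre of the pan; z up. The pan's top is 40 mm above the origin; nothing of the scale is more than 42 mm high.
- carton_center (a point): Centre of the loose carton on the scale, 43 mm above its underside. 150 mm long (x), 60 wide (y), 86 high with the lid shut; rigid cardboard walls 4 mm thick, 82 high. 0.35 to 0.65 kg with its module, mass centre on the axis, about 30 mm above the underside. Axes: x along its length from the flap_near end to the flap_far end, y towards the lid's hinge side, z up. Grip across the 60 mm.
- flap_near (a joint): Angle (rad) of the short flap at the carton's -x end: 0 folded in flat (stop), 1.57 upright, more leans outwards; starts at 1.5 to 2.0. 45 mm long from its hinge, 51 wide, 3 thick. Slightly stiff hinge (0.012 N m): it stays where it is left, and a light push with shut fingers folds it.
- flap_near_hinge (a point): Middle of flap_near's hinge line, at the carton's -x end: in the carton's axes 73 mm in -x and 37.5 mm above carton_center. The hinge line runs along the carton's y.
- flap_far (a joint): Angle (rad) of the short end flap at the carton's +x end: same size, stiffness, values and start range as flap_near.
- flap_far_hinge (a point): Middle of flap_far's hinge line, at the carton's +x end: 73 mm in +x and 37.5 mm above carton_center. The hinge line runs along the carton's y.
- lid (a joint): Angle (rad) of the carton's long lid, hinged on the top of its +y long side: 0 folded flat over the end flaps (stop), 1.57 upright, more leans outwards; it starts between 1.7 and 2.2. 148 mm long (along the hinge), 57 mm from hinge to free edge, 3 mm thick; slightly stiff hinge (0.02 N m), it stays where it is left.
- lid_hinge (a point): Middle of the lid's hinge line: in the carton's axes 29 mm in +y and 41.5 mm above carton_center. The hinge line runs along the carton's x.
- spare_box: Leave it where it is. Plain closed cardboard box 120 x 80 x 50 mm on the bench beside the scale; origin at the centre of its underside.
- tape_roll: Leave it where it is. Lying roll of clear tape, outer diameter 90 mm, 30 mm high, on the bench beside the scale; origin at the centre of its underside.
- screwdriver: Leave it where it is. Black-handled screwdriver lying on the bench; origin under its middle, lying along its x.
- cup: Leave it where it is. Clear plastic cup 72 mm across, 100 mm high, at the left (+y); origin at the centre of its underside.
- multimeter: Leave it where it is. Black multimeter lying at the left (+y), 150 x 80 x 36 mm; origin at the centre of its underside.
- handset: Leave it where it is. White handheld tester lying at the right (-y), 100 x 45 x 30 mm; origin at the centre of its underside.
Mind the look-alikes: they are no part of the job. Of the things shaped like the screwdriver, the black one is meant. Of the things shaped like the tape_roll, the clear one is meant.

How it is judged (in metres and radians):
On the way, in this order (a step that is already met when the one before it is completed fails the run):
1. both short end flaps are folded in flat while the lid is still open (value of joint each of flap_near, flap_far below 0.25 rad and value of joint lid above 0.9 rad), for 0.1 s.
2. the lid is folded flat over the end flaps, the carton still on the scale (value of joint each of flap_near, flap_far, lid below 0.25 rad and z of carton_center in the frame of scale below 0.093 m), for 0.1 s.
At the end, for the whole second after the job is handed in: The carton is held by the fingers alone, its underside 60 to 160 mm above the scale's pan and its centre within 90 mm (horizontally) of the pan's centre, upright to within 0.12 rad (7 deg), still (under 20 mm/s and 0.1 rad/s), with both end flaps and the lid within 0.25 rad of flat (value of joint each of flap_near, flap_far, lid below 0.25 rad and z of carton_center in the frame of scale between 0.143 and 0.243 m and horizontal distance between carton_center and scale below 0.09 m and angle between carton_center's own z axis and vertical below 0.12 rad and linear speed of carton below 0.02 m/s and angular speed of carton below 0.1 rad/s and contact force between the fingers and carton above 2 N and contact force between carton and scale below 0.05 N and contact force between carton and spare_box below 0.05 N and contact force between carton and tape_roll below 0.05 N and contact force between carton and screwdriver below 0.05 N and contact force between carton and cup below 0.05 N and contact force between carton and multimeter below 0.05 N and contact force between carton and handset below 0.05 N); the arm keeps its last pose, push and grip.
It fails at once if the carton is tipped by more than 0.5 rad (angle between carton_center's own z axis and vertical above 0.5 rad).
It fails at once if another thing on the bench is moved by more than 30 mm (distance of any of spare_box, tape_roll, screwdriver, cup, multimeter, handset from where it was at the start of the episode above 0.03 m).
It also fails if it takes over 54 s, if anything falls off the work surface, if the arm or the gripper's body presses on something with over 40 N, if the wrist force passes 120 N, or if a joint passes its speed limit or range.

## Working session

There is one attempt and no reset: what is moved stays moved. The work goes in short steps, Python scripts to look and compute and a tool call to move; the robot and the scene stay as the last step left them, time stands still between calls to the robot, and variables do not carry over. Pictures are saved under pics/ and viewed, about 8 in all and at most 12, crops included, and the job is handed in when it is done.

Besides the shell and the picture viewer there is one more tool, called after "Call:" as name(argument=value, ...), one argument or row to a line, values as JSON. arm_command: Moves the arm, as the interface text tells. Its arguments: {"type":"object","properties":{"translation":{"type":"array","items":{"type":"array","items":{"type":"number"}}},"twist":{"type":"array","items":{"type":"number"}},"grip":{"type":"number"},"force":{"type":"number"}},"required":["translation","twist"]}

```bash
mkdir -p pics; ls
python3 - <<'E'
from cell import telemetry, optics
import cv2, numpy as np
print(telemetry.get_obs())
ims=[]
for n in("scene","side"):
    c=optics.read_camera(n); cv2.imwrite(f"pics/{n}0.png",c["img"]); print(n,c["fx"],c["fy"],c["cx"],c["cy"],np.round(c["extrinsics"],4).tolist(),[k for k in c])
E
```

```text
pics
{'time_s': 0.0, 'qpos': array([76.78267999, 18.43748583, -4.01737731, 83.17443549,  1.29627816,
       78.54196044, -3.25928979]), 'joint_velocities': array([-0.09882162,  0.05679689, -0.00609549, -0.10877195, -0.02977368,
        0.03590156,  0.04682278]), 'effort': array([ 8.12949452e-06, -4.91282558e+01, -4.03899942e-01, -3.12527525e+01,
       -6.38879905e-02,  4.36024368e-02,  1.91477634e-04]), 'tool_pos': array([ 0.15735317, -0.63009165,  0.22148371]), 'tool_rot': array([ 1.79993507e+02,  1.08557827e-01, -7.59702300e+01]), 'force': array([-0.46586949,  0.11755044,  0.88986833]), 'wrist_torque': array([ 0.01194016, -0.01446496, -0.03894145]), 'grip_width': 0.08695307097697713}
scene 485.84526025593163 485.84526025593163 321.1857808432876 241.8210248316071 [[0.8306, -0.3722, 0.4142, 1.1142], [0.5567, 0.5352, -0.6354, -0.8449], [0.0148, 0.7583, 0.6517, 0.9786], [0.0, 0.0, 0.0, 1.0]] ['img', 'fx', 'fy', 'cx', 'cy', 'extrinsics']
side 596.083985403589 596.083985403589 322.99360960233884 237.41101418631231 [[-0.9183, 0.3092, -0.2471, 0.1724], [-0.3958, -0.7205, 0.5693, 0.8524], [-0.002, 0.6206, 0.7841, 1.2924], [0.0, 0.0, 0.0, 1.0]] ['img', 'fx', 'fy', 'cx', 'cy', 'extrinsics']
```

View pics/scene0.png

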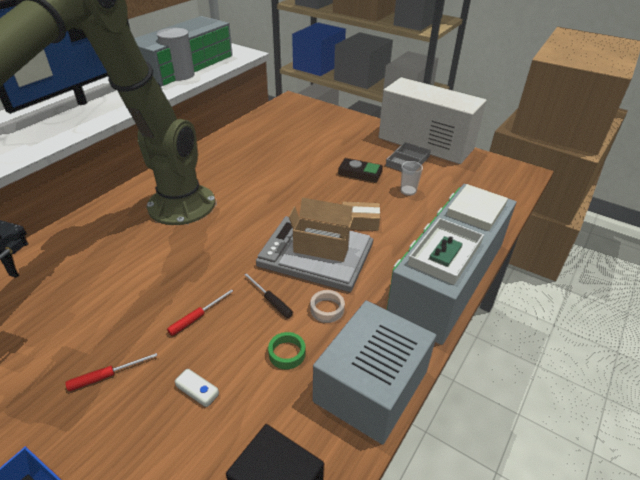

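View pics/side0.png

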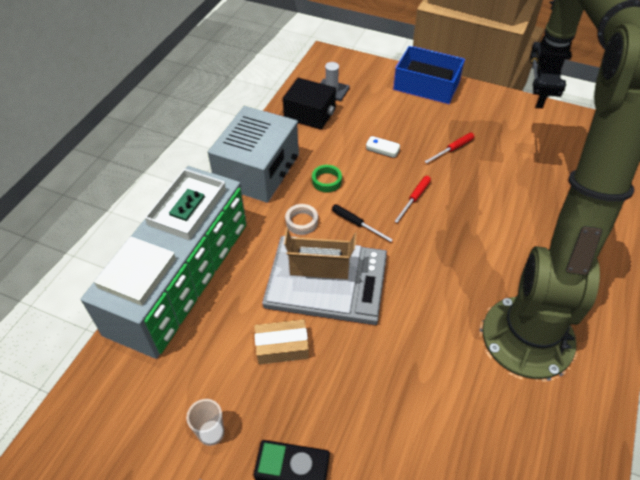

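The carton is on the scale at scene (323,232) and side (322,258). The possible mix-up is the spare box, closed with white tape, at scene (363,216) and side (282,340). The screwdriver and tape roll are at scene (270,297) and (327,306). Next I'll check the choice in a close crop of both views.

Run:
```python
import cv2, numpy as np
a=cv2.imread("pics/scene0.png")[185:295,250:390]; b=cv2.imread("pics/side0.png")[225:325,255:395]
a=cv2.resize(a,(700,550),interpolation=cv2.INTER_CUBIC)
b=cv2.resize(b,(770,550),interpolation=cv2.INTER_CUBIC)
cv2.imwrite("pics/ca.png",a); cv2.imwrite("pics/cb.png",b)
```

```text
(no output)
```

View pics/ca.png

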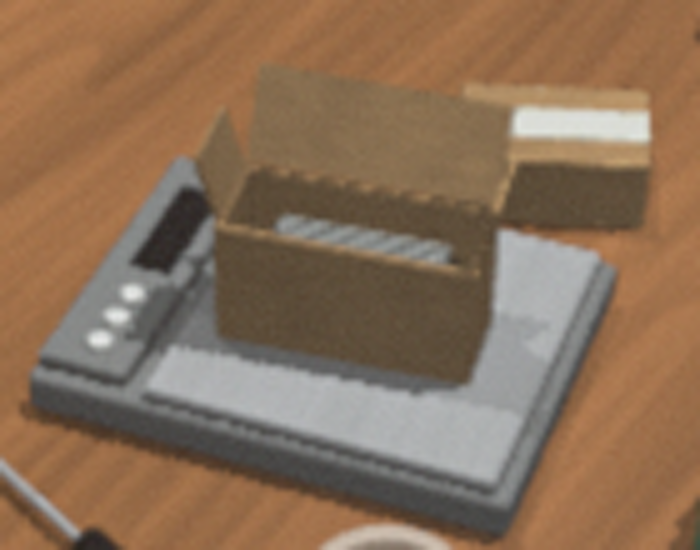

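View pics/cb.png

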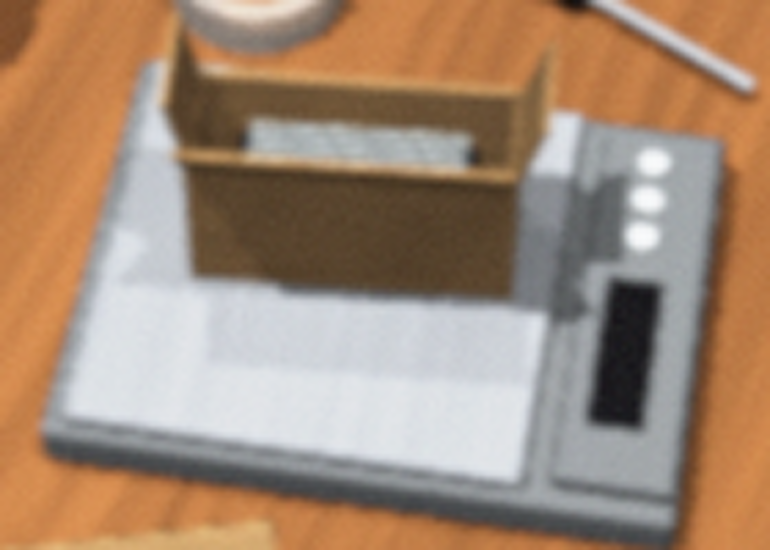

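The carton is confirmed: its two short flaps stand up, the lid leans towards +y, and the module is inside. I'll cast rays for its corners and the pan.

```bash
cat > h.py <<'E'
from cell import telemetry, optics
import cv2, numpy as np
from scipy.spatial.transform import Rotation as R
def pose():
    o=telemetry.get_obs(); T=np.eye(4); T[:3,:3]=R.from_euler('xyz',o["tool_rot"],degrees=True).as_matrix(); T[:3,3]=o["tool_pos"]; return o,T
def cam(n):
    o,T=pose(); c=optics.read_camera(n)
    c["E"]=T@c["hand_eye"] if n=="wrist" else c["extrinsics"]; return c
def ray(c,u,v):
    d=c["E"][:3,:3]@np.array([(u-c["cx"])/c["fx"],-(v-c["cy"])/c["fy"],-1]); return c["E"][:3,3],d
def hit(c,u,v,z):
    o,d=ray(c,u,v); return o+d*(z-o[2])/d[2]
def proj(c,p):
    q=np.linalg.inv(c["E"])@np.append(p,1); return np.array([c["cx"]-c["fx"]*q[0]/q[2], c["cy"]+c["fy"]*q[1]/q[2]])
def tri(a,ua,b,ub):
    (o1,d1),(o2,d2)=ray(a,*ua),ray(b,*ub)
    s=np.linalg.lstsq(np.c_[d1,-d2],o2-o1,rcond=None)[0]; p,q=o1+s[0]*d1,o2+s[1]*d2
    return (p+q)/2,np.linalg.norm(p-q)
E
python3 - <<'E'
from h import *
np.set_printoptions(precision=4,suppress=True)
s=cam("scene"); d=cam("side")
S=lambda x,y:(250+x/5,185+y/5); D=lambda x,y:(255+x/5.5,225+y/5.5)
print("scene botL,R -y wall",hit(s,*S(220,338),.04),hit(s,*S(465,382),.04))
print("scene rim L,R",hit(s,*S(218,226),.122),hit(s,*S(477,272),.122))
print("side -y rim +x,-x",hit(d,*D(190,72),.122),hit(d,*D(525,95),.122))
print("pan side",*[hit(d,*D(*p),.04) for p in((65,415),(520,480),(585,115),(150,65))])
print("pan scene",*[hit(s,*S(*p),.04) for p in((140,385),(490,487),(608,258))])
for nm,a,b in (("lidedge -x",(262,66),(518,180)),("lidedge +x",(510,105),(180,155)),("near tip +y?",(222,105),(550,50)),("far tip",(0,0),(0,0))):
    if nm!="far tip": print(nm,tri(s,S(*a),d,D(*b)))
E
```

```text
scene botL,R -y wall [ 0.4798 -0.0144  0.04  ] [0.6158 0.0347 0.04  ]
scene rim L,R [ 0.4792 -0.0125  0.122 ] [0.6183 0.0362 0.122 ]
side -y rim +x,-x [0.6173 0.0375 0.122 ] [ 0.4723 -0.0103  0.122 ]
pan side [0.616  0.1804 0.04  ] [0.4155 0.1311 0.04  ] [ 0.4623 -0.0708  0.04  ] [ 0.6682 -0.0158  0.04  ]
pan scene [ 0.4662 -0.0721  0.04  ] [ 0.6709 -0.0284  0.04  ] [0.6288 0.1767 0.04  ]
lidedge -x (array([0.4478, 0.0703, 0.17  ]), np.float64(0.004858650150545525))
lidedge +x (array([0.5849, 0.1163, 0.1724]), np.float64(0.004889546563932147))
near tip +y? (array([0.4598, 0.0113, 0.1839]), np.float64(0.01033292639380856))
```

The carton's centre is about (0.538, 0.040) with yaw about 19°. The measured wall is 146 mm against 150, and the lid is near 2.1 rad. The pan's centre is about (0.541, 0.056). The gripper's yaw of -76° is nearly right (-71° needed), so I'll move in with the fingers shut.

Call:
arm_command(
  translation=[
    [-3.3,-4.1,-0.4],
    [-3.3,-4.1,-0.4],
    [-3.3,-4.1,-0.4],
    [-3.3,-4.1,-0.4],
    [-3.3,-4.1,-0.4],
    [-3.3,-4.1,-0.4],
    [-3.3,-4.1,-0.4],
    [-3.3,-4.1,-0.4],
    [-3.3,-4.1,-0.4],
    [0,0,0],
  ],
  twist=[0,0,0,0,0,0,0,0,-5,0],
  grip=0,
)

```text
time_s: 1.45
tool_pos: [0.4515, -0.2404, 0.257]
tool_rot: [180.0, 0.1, -70.9]
force: [-1.7, 0.0, -0.3]
grip_width: 0.0019
```

Call:
arm_command(
  translation=[
    [-4.6,-1.4,0],
    [-4.6,-1.4,0],
    [-4.6,-1.4,0],
    [-4.6,-1.4,0],
    [-4.6,-1.4,0],
    [0,0,0],
  ],
  twist=[0,0,0,0,0,0],
)

```text
time_s: 2.2
tool_pos: [0.4413, 0.0022, 0.2565]
tool_rot: [179.9, -0.0, -71.4]
force: [-1.0, -0.4, 0.4]
grip_width: 0.0005
```

Run:
```python
from h import *
np.set_printoptions(precision=4,suppress=True)
w=cam("wrist"); print(w["hand_eye"],w["fx"],w["cx"],w["cy"]); np.save("pics/w1E.npy",w["E"]); cv2.imwrite("pics/w1.png",w["img"])
```

```text
[[ 1.      0.0007  0.0003  0.0002]
 [ 0.0008 -0.9583 -0.2857 -0.0785]
 [ 0.0001  0.2857 -0.9583 -0.1609]
 [ 0.      0.      0.      1.    ]] 376.3158584499875 322.4857717620403 240.15847492842016
```

View pics/w1.png

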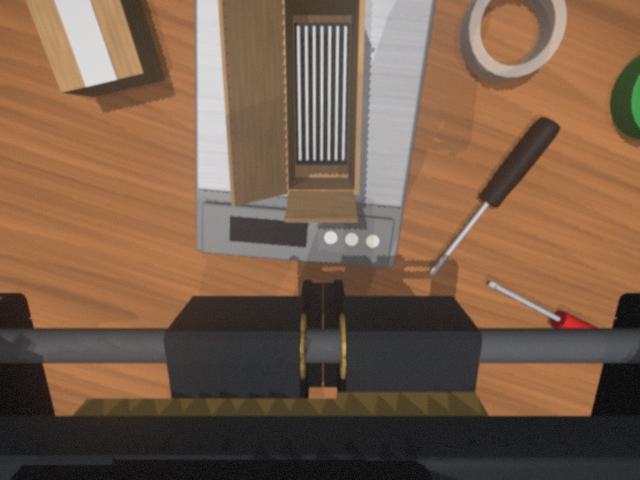

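The wrist view shows the near hinge at (323,190), the near flap's tip at (321,222), the lid's free edge along (222,0)-(233,205), and the module inside. I'll refine the pose from these.

Run:
```python
from h import *
np.set_printoptions(precision=4,suppress=True)
w=cam("wrist")
for n,p,z in(("hinge L",(288,190),.1215),("hinge R",(357,190),.1215),("-y rim out near",(358,188),.122),("-y rim out top",(363,20),.122),("+y rim",(287,20),.122),("near tip L",(286,222),.163),("near tip R",(357,222),.163)): 
    q=hit(w,*p,z); print(n,q)
```

```text
hinge L [0.4627 0.0352 0.1215]
hinge R [ 0.4798 -0.0165  0.1215]
-y rim out near [ 0.4816 -0.0166  0.122 ]
-y rim out top [0.593 0.02  0.122]
+y rim [0.5764 0.0702 0.122 ]
near tip L [0.4484 0.0285 0.163 ]
near tip R [ 0.4639 -0.0183  0.163 ]
```

Call:
arm_command(
  translation=[
    [0,0.5,2.7],
    [0,0,2.7],
    [0,0,2.7],
    [0,0,2.7],
    [0,0,0],
  ],
  twist=[0,0,0,0,0],
)

```text
time_s: 2.92
tool_pos: [0.4363, -0.0146, 0.1449]
tool_rot: [179.8, -0.1, -72.8]
force: [0.1, -1.1, 0.5]
grip_width: 0.0007
```

Call:
arm_command(
  translation=[
    [-0.7,-0.9,0],
    [-0.6,-0.9,0],
    [0,-0.9,0],
    [0,-0.9,0],
    [0,-0.9,0],
    [0,-0.6,0],
    [0,0,0],
  ],
  twist=[-1.2,0,0,0,0,0,0],
)

```text
time_s: 3.8
tool_pos: [0.487, 0.0143, 0.1482]
tool_rot: [-179.9, -0.2, -71.6]
force: [-0.8, 0.6, 0.4]
grip_width: 0.0002
```

Call:
arm_command(
  translation=[
    [0,-0.7,0.6],
    [0,-0.5,0.6],
    [0,-0.2,0.6],
    [0,0,0.5],
    [0,0,0],
  ],
  twist=[0,0,0,0,0],
)

```text
time_s: 4.42
tool_pos: [0.5007, 0.0186, 0.123]
tool_rot: [-179.9, -0.2, -71.7]
force: [-0.1, 0.3, -0.4]
grip_width: 0.0004
```

Call:
arm_command(
  translation=[
    [0,0,-3.5],
    [0,0,-4.5],
    [0,0,0],
  ],
  twist=[0,0,0],
)

```text
time_s: 4.8
tool_pos: [0.4998, 0.0187, 0.2048]
tool_rot: [180.0, -0.1, -71.7]
force: [0.7, 0.2, 0.1]
grip_width: 0.0002
```

Run:
```python
from h import *
np.set_printoptions(precision=4,suppress=True)
w=cam("wrist"); s=cam("scene"); d=cam("side")
f=lambda i,z:cv2.resize(i,z,interpolation=cv2.INTER_CUBIC)
top=np.hstack([f(s["img"][185:275,280:360],(400,300)),f(d["img"][225:315,270:370],(400,300))]); 
cv2.imwrite("pics/m2.png",np.vstack([top,np.hstack([f(w["img"],(400,300)),np.zeros((300,400,3),np.uint8)])]))
print(telemetry.get_obs()["tool_pos"],hit(w,0,0,.122))
```

```text
[0.497  0.0184 0.2006] [0.5832 0.2384 0.122 ]
```

View pics/m2.png

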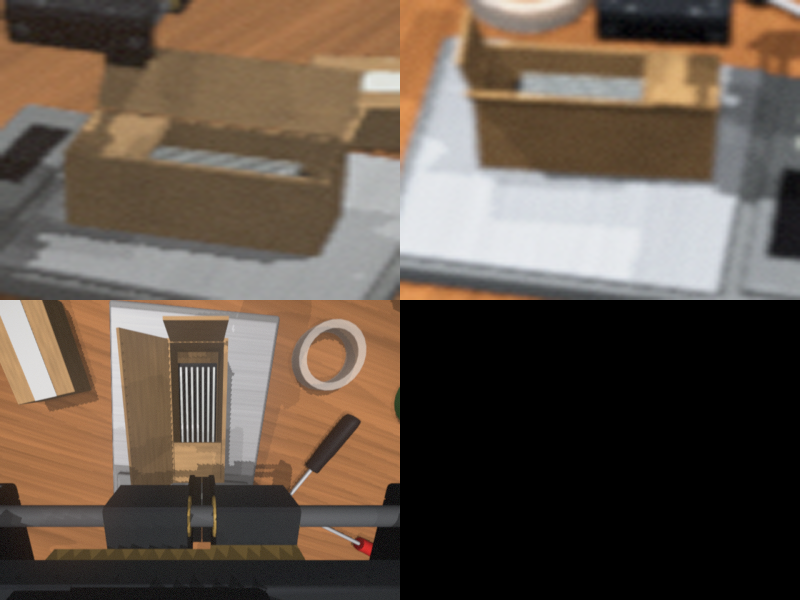

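The near flap lies flat. The far flap is still up in the wrist view, with its tip around (312,29) and hinge around (315,70) in full pixels.

Run:
```python
from h import *
np.set_printoptions(precision=4,suppress=True)
w=cam("wrist")
for p,z in(((270,28),.163),((365,28),.163),((274,69),.1215),((360,69),.1215),((364,80),.122),((362,240),.122),((272,80),.122),((268,240),.122)): print(p,hit(w,*p,z))
```

```text
(270, 28) [0.6063 0.0803 0.163 ]
(365, 28) [0.6203 0.038  0.163 ]
(274, 69) [0.5936 0.08   0.1215]
(360, 69) [0.6093 0.0323 0.1215]
(364, 80) [0.6044 0.0281 0.122 ]
(362, 240) [ 0.5116 -0.0045  0.122 ]
(272, 80) [0.5874 0.0794 0.122 ]
(268, 240) [0.4921 0.0548 0.122 ]
```

Call:
arm_command(
  translation=[
    [0,-4,0],
    [0,-4,0],
    [0,-4,0],
    [0,-4,0],
    [0,0,0],
  ],
  twist=[0,0,0,0,0],
)

```text
time_s: 5.62
tool_pos: [0.649, 0.0678, 0.1896]
tool_rot: [178.8, 0.2, -71.8]
force: [-0.3, -0.2, -0.6]
grip_width: 0.0005
```

Call:
arm_command(
  translation=[
    [0,0,2.2],
    [0,0,2.0],
    [0,0,0],
  ],
  twist=[0,0,0],
)

```text
time_s: 6.0
tool_pos: [0.6449, 0.0671, 0.1434]
tool_rot: [178.5, 0.2, -71.8]
force: [-0.1, 0.0, 0.2]
grip_width: 0.0007
```

Call:
arm_command(
  translation=[
    [0,0.9,0],
    [0,0.9,0],
    [0,0.9,0],
    [0,0.9,0],
    [0,0.9,0],
    [0,0.8,0],
    [0,0,0],
  ],
  twist=[0,0,0,0,0,0,0],
)

```text
time_s: 6.88
tool_pos: [0.5917, 0.0488, 0.1483]
tool_rot: [178.7, 0.1, -71.8]
force: [0.3, -0.2, -1.0]
grip_width: 0.0002
```

Call:
arm_command(
  translation=[
    [0,0.7,0.6],
    [0,0.5,0.6],
    [0,0.2,0.7],
    [0,0,0.6],
    [0,0,0],
  ],
  twist=[0,0,0,0,0],
)

```text
time_s: 7.5
tool_pos: [0.577, 0.0441, 0.1224]
tool_rot: [178.7, 0.0, -71.8]
force: [-2.9, -0.7, 8.0]
grip_width: 0.0002
```

Call:
arm_command(
  translation=[
    [0,0,-3.5],
    [0,0,-4.5],
    [0,2,0],
    [-3,1,0],
    [-3,0.9,0],
    [-2.9,0,0],
    [0,0,0],
  ],
  twist=[0,0,0,0,0,0,0],
)

```text
time_s: 8.38
tool_pos: [0.5112, 0.1208, 0.2033]
tool_rot: [178.6, 0.2, -71.8]
force: [-1.0, -0.1, -0.5]
grip_width: 0.0002
```

Run:
```python
from h import *
w=cam("wrist"); s=cam("scene"); d=cam("side")
f=lambda i,z:cv2.resize(i,z,interpolation=cv2.INTER_CUBIC)
top=np.hstack([f(s["img"][185:275,280:360],(400,300)),f(d["img"][225:315,270:370],(400,300))]); 
cv2.imwrite("pics/m3.png",np.vstack([top,np.hstack([f(w["img"],(400,300)),np.zeros((300,400,3),np.uint8)])]))
```

```text
(no output)
```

View pics/m3.png

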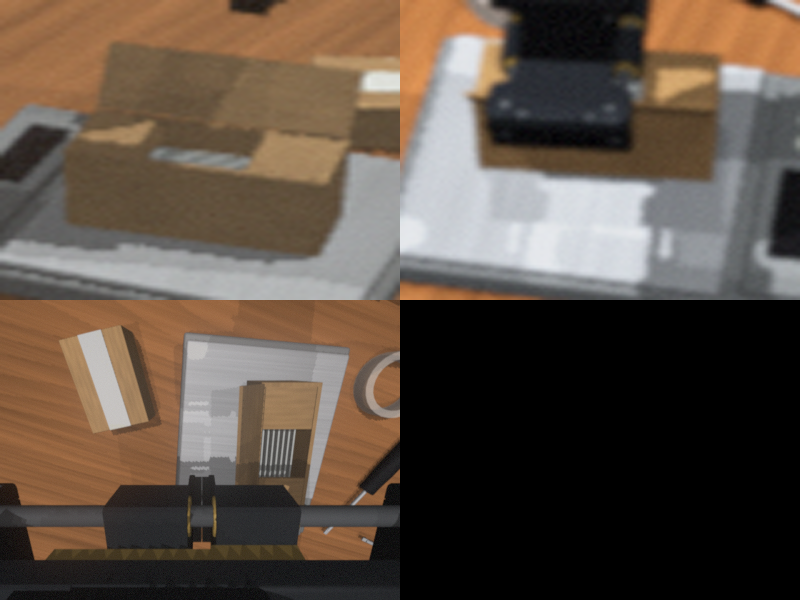

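Both flaps are flat and the lid is open. I'm descending outside the lid and pushing it over.

Call:
arm_command(
  translation=[
    [0,0,2.7],
    [0,0,2.6],
    [0,0,0],
    [1,0,0],
    [1,0,0],
    [1,0,0],
    [1,0,0],
    [1,0,0],
    [0,0,0],
  ],
  twist=[0,0,0,0,0,0,0,0,0],
)

```text
time_s: 9.65
tool_pos: [0.5319, 0.0599, 0.1517]
tool_rot: [178.8, -0.0, -72.7]
force: [0.0, 0.8, 0.5]
grip_width: 0.0002
```

Call:
arm_command(
  translation=[
    [0.9,0,0],
    [0.8,0,0.4],
    [0.8,0,0.6],
    [0.6,0,0.6],
    [0.2,0,0.5],
    [0,0,0.4],
    [0,0,0],
  ],
  twist=[0.9,0,0,0,0,0,0],
)

```text
time_s: 10.52
tool_pos: [0.5415, 0.0262, 0.1265]
tool_rot: [178.8, -0.1, -73.6]
force: [-2.6, -0.7, 5.0]
grip_width: 0.0005
```

Call:
arm_command(
  translation=[
    [0,0,-3.5],
    [0,0,-4.5],
    [0,3,0],
    [0,3,0],
    [0,0,0],
  ],
  twist=[0,0,-2,0,0],
  grip=100,
)

```text
time_s: 11.15
tool_pos: [0.4844, 0.0097, 0.2094]
tool_rot: [178.7, -0.0, -71.3]
force: [0.1, -0.3, -0.1]
grip_width: 0.0427
```

Run:
```python
from h import *
np.set_printoptions(precision=4,suppress=True)
w=cam("wrist"); s=cam("scene"); d=cam("side"); np.save("pics/w4E.npy",w["E"])
f=lambda i,z:cv2.resize(i,z,interpolation=cv2.INTER_CUBIC)
top=np.hstack([f(s["img"][185:275,280:360],(267,300)),f(d["img"][225:315,270:370],(333,300))])
cv2.imwrite("pics/m4.png",np.vstack([top,f(w["img"][0:300],(600,281))]))
```

```text
(no output)
```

View pics/m4.png

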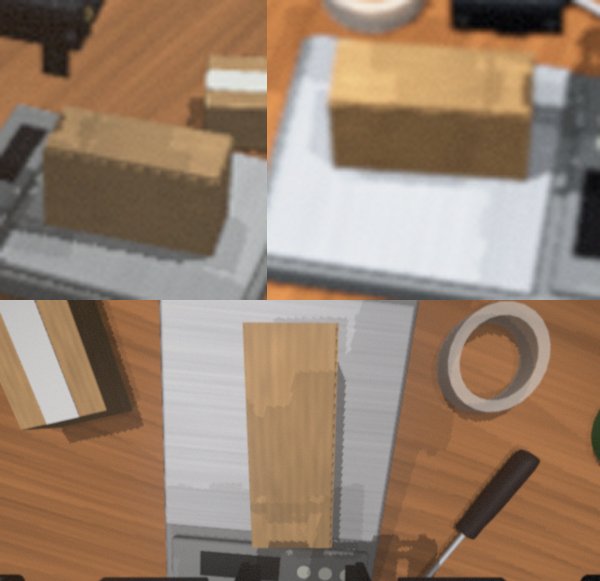

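The lid is shut flat, and the lid's corners in the wrist view are around (259,25), (359,25), (352,265) and (269,262). I'll measure the centre for the grip.

Run:
```python
from h import *
np.set_printoptions(precision=4,suppress=True)
w=cam("wrist")
P=[hit(w,x/.9375,(y-300)/.9367,.126) for x,y in((243,323),(337,323),(330,548),(252,546))]
c=np.mean(P,0); o,T=pose(); a=(P[0]+P[1]-P[2]-P[3])/2; b=(P[0]+P[3]-P[1]-P[2])/2
print(P,c,np.linalg.norm(a),np.linalg.norm(b),np.degrees(np.arctan2(a[1],a[0])))
print("tool delta",T[:3,:3].T@(np.r_[c[:2],.072]-T[:3,3]),o["tool_rot"],o["grip_width"])
```

```text
[array([0.6008, 0.0879, 0.126 ]), array([0.6192, 0.0337, 0.126 ]), array([ 0.4795, -0.0129,  0.126 ]), array([0.4625, 0.042 , 0.126 ])] [0.5405 0.0377 0.126 ] 0.14649634576309686 0.057382781233221936 18.419463229853257
tool delta [-0.0075 -0.0631  0.1358] [178.7937   0.1284 -71.2074] 0.058378574483857144
```

Call:
arm_command(
  translation=[
    [-0.4,-3.2,0],
    [-0.4,-3.0,0],
    [0,0,0],
    [0,0,0],
  ],
  twist=[0.4,0,0,0],
)

```text
time_s: 11.85
tool_pos: [0.545, 0.0401, 0.206]
tool_rot: [178.7, 0.3, -71.6]
force: [0.2, 0.0, -1.2]
grip_width: 0.0864
```

Call:
arm_command(
  translation=[
    [0.1,0.4,2.5],
    [0,0,2.5],
    [0,0,2.5],
    [0,0,2.5],
    [0,0,2],
    [0,0,0],
  ],
  twist=[0,0,0,0,0,0],
)

```text
time_s: 12.6
tool_pos: [0.5362, 0.034, 0.0833]
tool_rot: [178.6, 0.1, -71.8]
force: [0.4, 0.9, 0.4]
grip_width: 0.087
```

Call:
arm_command(
  translation=[
    [-0.2,-0.5,0.6],
    [0,0,0.5],
    [0,0,0],
  ],
  twist=[0,0,0],
)

```text
time_s: 12.98
tool_pos: [0.5416, 0.0372, 0.0738]
tool_rot: [178.8, 0.0, -71.8]
force: [-0.7, 0.2, -0.2]
grip_width: 0.087
```

Call:
arm_command(
  translation=[
    [0,0,0],
    [0,0,0],
    [0,0,0],
    [0,0,0],
    [0,0,0],
    [0,0,0],
    [0,0,0],
    [0,0,0],
  ],
  twist=[0,0,0,0,0,0,0,0],
  grip=0,
  force=30,
)

```text
time_s: 13.98
tool_pos: [0.5423, 0.0373, 0.0747]
tool_rot: [178.9, -0.0, -71.8]
force: [-0.6, 0.6, -0.0]
grip_width: 0.0599
```

Gripped at 59.9 mm, as expected. Lifting 10 cm.

Call:
arm_command(
  translation=[
    [0,0,-1],
    [0,0,-1.5],
    [0,0,-2],
    [0,0,-2],
    [0,0,-2],
    [0,0,-1.2],
    [0,0,-0.5],
    [0,0,0],
    [0,0,0],
    [0,0,0],
  ],
  twist=[0,0,0,0,0,0,0,0,0,0],
)

```text
time_s: 15.22
tool_pos: [0.5412, 0.0379, 0.1803]
tool_rot: [178.6, 0.1, -71.8]
force: [0.0, 1.0, -4.7]
grip_width: 0.0598
```

Run:
```python
from h import *
w=cam("wrist"); s=cam("scene"); d=cam("side")
f=lambda i,z:cv2.resize(i,z,interpolation=cv2.INTER_CUBIC)
top=np.hstack([f(s["img"][150:290,250:390],(300,300)),f(d["img"][205:325,260:390],(325,300))])
cv2.imwrite("pics/m5.png",np.vstack([top,f(w["img"][0:300],(625,293))]))
o=telemetry.get_obs(); print(o["tool_pos"],o["tool_rot"],o["force"],o["wrist_torque"],o["grip_width"],o["joint_velocities"])
```

```text
[0.54134898 0.03787937 0.18045352] [ 1.78577676e+02  6.77003234e-02 -7.17729077e+01] [-0.1339786  -1.10991693 -4.73511248] [-0.04011857 -0.02670004 -0.04471788] 0.05961144370035432 [-0.01710283 -0.1208075  -0.11469955 -0.28564751 -0.01359037 -0.08033494
  0.02602986]
```

View pics/m5.png

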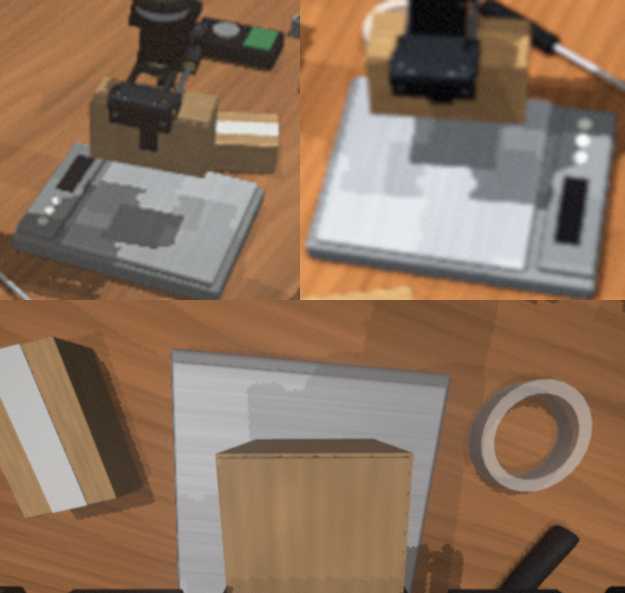

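The carton hangs level and shut above the pan, with a 4.7 N load (about 0.48 kg, in range). The lift was about 10.6 cm, and the neighbouring things look untouched. Handing in.

```bash
python3 -c "
from cell import env
print(env.sign_off())"
```

```text
the job is handed in; nothing more can be done
None
```

I folded the near flap and then the far flap flat with the fingers shut, and then folded the lid over them. I gripped the carton across its 60 mm sides at 30 N, lifted it about 10.6 cm, and handed the job in at about 15.4 s with the arm still holding it there.

**Last checks**
- **Carton:** the pictures showed it level, with the lid shut, clear of the scale and over the pan. The end flaps were flat in the last views before the lid covered them.
- **Grip:** the opening was 59.6 mm and the load 4.7 N (about 0.48 kg). The joints were almost still, under 0.3 deg/s.
- **Other things:** those in view (spare box, tape roll, screwdriver and multimeter) looked unmoved. I did not measure them, and I did not check the cup or handset at the end.

**Disagreements:** the scene and wrist cameras differed by about 8 mm on the carton's sideways position. The last wrist measurement, 146 x 57 mm for the 148 x 57 mm lid, settled it. The tool was tilted about 1.4° at the end, well inside the 7° limit. No check failed, and the hand-in reported no verdict.

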